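Stopper a flask in its sprung cradle and hold it down

ROBOT

A 7-joint arm with a two-finger parallel gripper is mounted at the origin on a cart in front of the work surface, level with it; the furniture and walls round the work are solid. World frame = base frame: x ahead of the robot, y to its left, z up, the work surface at z = 0. Lengths are in m, angles in rad, forces in N, time in s.
With the tool pointing down it reaches from about 0.425 to 0.875 m from the base axis. Payload 4.7 kg.
Tool frame: the origin (TCP) lies on the centre line of the jaws, within the pads' length; the fingertips stand ctrl.tcp_to_tips ahead of it and the grasp point (between the pads) lies 2 mm behind it (ctrl.tcp_to_tips is the distance from the TCP to the fingertips, in m); z points along the fingers, y is the line along which they close (so a half turn about z gives the same grasp; the last joint's range is limited). The gripper opens to 87 mm and grips with 3 to 60 N. Pads are 19 mm wide; open, the fingers measure 117 mm over their backs; the gripper's body (75 mm by 190 mm) begins 51 mm behind the grasp point.
Start: joints at [1.35, 0.321, -0.07, 1.45, 0.023, 1.371, -0.057], TCP at [0.151, -0.632, 0.24] pointing down, gripper open.
Joint ranges: [-2.86, 2.86], [-0.3, 2.09], [-1.38, 1.24], [0.06, 2.45], [-1.56, 4.7], [0.09, 2.05], [-2.69, 2.69]. Speed limits (rad/s): [2.57, 2.57, 3.14, 3.14, 3.14, 3.14, 3.14].

INTERFACE

Orientations are given as a rotation vector (axis times angle).
In Python, from bench import ctrl, optics, close_job gives the robot as it stands.
- The arm moves only by the shell command python3 -m inch 'ROWS' [OPENING] [FORCE]. ROWS is JSON, a list of rows, each a list of 2 entries, a list of its own where there are three numbers: the shift along the tool's x, y, z in mm, then the turn, a rotation vector about the tool's x, y, z in degrees. In form: [[[x, y, z], [ax, ay, az]], ...]. A call has exactly 10 rows; each row shifts and turns the commanded pose from where the row before left it, along the tool's axes as they then stand; what a row does not reach is not made up. A row lasts 1/10 s, in which the tool goes at most 50 mm and 8.59 degrees, less where a joint would pass 70% of its speed; a pose out of reach is approached as far as the arm can. A call is refused whole if a number of a shift passes 50 or a number of a turn 8.59, either way. A call with a gripper value outside its range is refused whole. OPENING is the closure, from 0 (fully open) to 1 (shut), set as the call begins (- or left out, the last holds). The fingers move at their own pace and stop on an object; FORCE is the grip in N (left out, the last holds). Time passes only in rows, so rows that do not move let the fingers close, or fill a call up. It gives the time, the measured TCP pose, the force and the opening at its end, in the units of the state.
- ctrl.get_state(): the state, without advancing time (a new reading comes with each control period).
- optics.get_image(name): name is "scene" or "top"; returns a dict with "image" (420x560x3 uint8, red, green, blue), "fx", "fy", "cx", "cy" (pixels), "dist" ([k1, k2, p1, p2, k3] as OpenCV has them; the pictures are not rectified), "R" (3x3) and "t" (3): a world point X has camera coordinates R X + t. Camera axes: x right, y down, z forward; pixel columns grow to the right and rows downward; lengths in m; the calibration is good to about 2 mm. A picture is of the moment at which its call begins. There is no depth.
- close_job(): hands the job in, once; it reports no verdict.
The state is a dict: "time": time; "joint_positions": joint angles; "qd": joint speeds; "joint_torque": joint torques, N m; "position": TCP position; "tool_rot": TCP orientation; "ft_force": force on the tool from outside, world axes, zero at the start; "torque": the same for the moment, N m; "grip_width": opening from 0.0 (shut) to 1.0 (fully open).
Only numpy, scipy, OpenCV 4.12 (cv2) and the standard library are available. Lean on these libraries where they do the work, as an engineer would, in place of code of your own. Each camera call takes 0.05 s, during which the arm holds its last target. There are 200 camera calls.

TASK

The round white flask has to travel in the sprung ring cradle: first stand the open flask upright in the ring and let go of it, then put the wooden stopper into its mouth until it is fully seated, and press on the stopper until the sprung ring is pushed all the way down. Finish while still holding it pressed down there, as somebody else will fasten the strap; do not drop or tip the flask, and leave the jars and cups standing nearby alone.

Things in the scene. Friction and masses are not known exactly. Their poses are not given: they have to be found in the camera images.
- flask: White ceramic round flask, loose, 0.25 to 0.45 kg, on one side of the cradle (the stopper on the other). Origin: centre of its flat underside, z up. Foot 48 mm across, bulb 76 mm at its widest (34 mm up), straight round neck 42 mm across from 80 mm up to the open rim at 125 mm. Bore of the neck 33 mm across, 40 mm deep.
- flask_mouth (a point): Centre of the flask's open rim, 125 mm above its underside.
- stopper: Loose wooden stopper, 0.05 kg, 50 mm tall, standing upright on its plug. Origin: centre of the plug's underside, z up. Plug 27 mm across (tip chamfered to 23 mm) up to 16 mm; flange 43 mm across from 16 to 21 mm, which comes to rest on the flask's rim; round knob 22 mm across from 21 to 50 mm, by which it is taken.
- stopper_seat (a point): Centre of the underside of the stopper's flange, 16 mm above the plug's underside; on the flask's rim centre (within 3 mm sideways play) when seated.
- cradle: Sprung ring cradle, fixed to the table: dark steel base 124 mm across, 10 mm thick; on its coil spring a steel foot plate 62 mm across with an open wire ring round it on three arms. Ring 85 mm across inside, 99 mm outside, its top 36 mm above the plate. The flask stands on the plate, bulb inside the ring (4 mm play). Origin: centre of the base's underside, on the ring's axis.
- ring_floor (a point): Centre of the top of the foot plate on which the flask stands, on the ring's axis; 42 mm above the table with the spring out; goes down with the ring.
- ring (a joint): How far foot plate and ring are pressed straight down, m: 0 spring out, 0.016 fully down on the stop. The spring begins to yield at 8 N and takes 14.4 N at the stop; the weight of ring, flask and stopper supplies 4 to 6 N of it, so the weight alone does not press it down. It springs back when released.
- chilli_jar: Bystander, to be left alone: glass jar with a screw lid, 70 mm across, 112 mm tall. Origin: centre of its underside.
- pepper: Bystander, to be left alone: spice jar, 47 mm across, 98 mm tall. Origin: centre of its underside.
- dip_cup_0: Bystander, to be left alone: small open dip cup, 67 mm across, 33 mm tall. Origin: centre of its underside.
- dip_cup_1: Bystander, to be left alone: another small open dip cup, 67 mm across, 33 mm tall. Origin: centre of its underside.
Things that resemble listed ones, but are neither listed nor needed, are in the scene too. Leave any green or purple look-alike of the cradle alone.

How it is judged:
On the way:
1. the open flask stands upright in the ring on the foot plate, let go, the spring out, the stopper not yet on it (horizontal distance between flask and ring_floor below 0.012 m and z of flask in the frame of ring_floor between -0.004 and 0.006 m and angle between flask's own z axis and vertical below 0.12 rad and contact force between each of the arm, the fingers and flask below 0.3 N and value of joint ring below 0.006 m and distance between stopper_seat and flask_mouth above 0.05 m), for 0.2 s.
At the end, for the whole second after the job is handed in: Flask upright (0.12 rad) on the foot plate (within 12 mm sideways, 6 mm in height), stopper seated (flange within 7 mm of the rim centre, tilt under 0.15 rad), ring pressed down more than 12.5 of its 16 mm, robot still holding on to the stopper (over 3 N) (horizontal distance between flask and ring_floor below 0.012 m and z of flask in the frame of ring_floor between -0.004 and 0.006 m and angle between flask's own z axis and vertical below 0.12 rad and value of joint ring above 0.0125 m and distance between stopper_seat and flask_mouth below 0.007 m and angle between stopper's own z axis and vertical below 0.15 rad and contact force between any of the fingers, the arm and stopper above 3 N); the arm keeps its last pose, push and grip.
It fails at once if the flask is tipped more than 0.6 rad (angle between flask's own z axis and vertical above 0.6 rad).
It fails at once if the flask is dropped (falls free faster than 0.6 m/s) (linear speed of flask above 0.6 m/s and contact force between each of the fingers, the arm and flask below 0.1 N).
It fails at once if a jar or cup standing nearby is moved more than 40 mm or tipped (distance of any of chilli_jar, pepper, dip_cup_0, dip_cup_1 from where it was at the start of the episode above 0.04 m or angle between any of chilli_jar, pepper, dip_cup_0, dip_cup_1's own z axis and vertical above 0.5 rad).
It also fails if it takes over 58 s, if anything falls off the work surface, if the arm or the gripper's body presses on something with over 40 N, if the wrist force passes 120 N, or if a joint passes its speed limit or range.

## Working session

There is one attempt and no reset: what is moved stays moved. The work goes in short steps, Python scripts to look and compute and a shell command to move; the robot and the scene stay as the last step left them, time stands still between calls to the robot, and variables do not carry over. Pictures are saved under pics/ and viewed, on a budget of 10 in all, crops included, one or two more only if the job needs it, and the job is handed in when it is done.

```bash
ls; mkdir -p pics; cat > h.py <<'E'
import numpy as np, cv2, json
from bench import ctrl, optics
def grab(n,tag):
    d=optics.get_image(n); cv2.imwrite(f'pics/{tag}.png',d['image'][:,:,::-1]); np.save(f'pics/{tag}.npy',d,allow_pickle=True); return d
def load(tag): return np.load(f'pics/{tag}.npy',allow_pickle=True).item()
def K(d): return np.array([[d['fx'],0,d['cx']],[0,d['fy'],d['cy']],[0,0,1.]])
def ray(d,u,v):
    p=cv2.undistortPoints(np.array([[[u,v]]],float),K(d),np.array(d['dist']))[0,0]
    R=np.array(d['R']);t=np.array(d['t']); return -R.T@t, R.T@np.array([p[0],p[1],1.])
def onz(d,u,v,z):
    c,r=ray(d,u,v); return c+r*(z-c[2])/r[2]
def proj(d,X):
    R=np.array(d['R']);return cv2.projectPoints(np.array([X],float),cv2.Rodrigues(R)[0],np.array(d['t'],float),K(d),np.array(d['dist']))[0][0,0]
E
python3 - <<'E'
from h import *
a=grab('scene','s0');b=grab('top','t0')
for d in(a,b): print(np.round(-np.array(d['R']).T@d['t'],3), d['fx'])
s=ctrl.get_state();print(s,ctrl.tcp_to_tips)
E
```

```text
pics
[-0.135  1.034  1.063] 515.0042960998891
[ 0.38  -0.002  1.016] 389.61487261285623
{'time': 0.1, 'joint_positions': array([ 1.35011802,  0.32176015, -0.07007111,  1.45153156,  0.02265671,
        1.37079638, -0.0569099 ]), 'qd': array([ 0.00075146, -0.001667  ,  0.00203473, -0.00344122,  0.00025534,
        0.00140704,  0.00028831]), 'joint_torque': array([-1.16216102e-03, -4.92574275e+01, -4.05944958e-01, -3.13400710e+01,
       -6.41134917e-02,  3.94191826e-02,  3.79368362e-05]), 'position': array([ 0.1510294 , -0.63174275,  0.23857421]), 'tool_rot': array([-3.11830659e+00, -3.67771222e-01,  5.49602995e-04]), 'ft_force': array([-0.01898916, -0.6581501 , -0.06895473]), 'torque': array([-0.05735159,  0.01297472, -0.08288915]), 'grip_width': 1.0009012124350658} 0.017
```

View pics/s0.png

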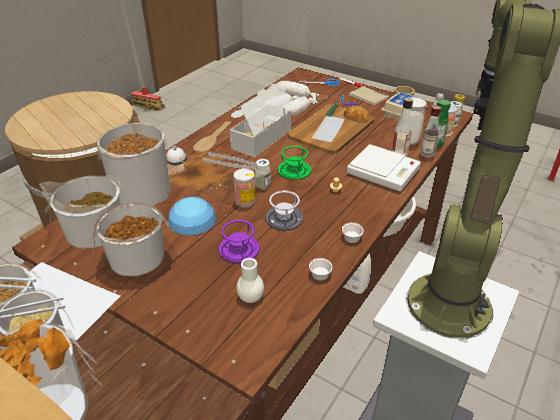

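View pics/t0.png

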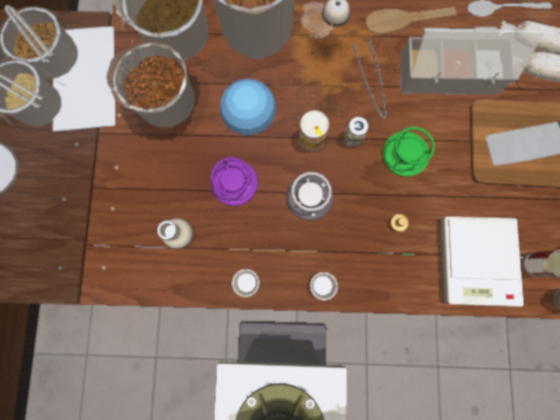

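The flask is the white one at scene (250,285) / top (170,233). The white shaker at scene (176,158) could be mistaken for it. The cradle is the steel one at scene (284,210) / top (310,195). The look-alikes to leave are green at scene (294,163) and purple at scene (238,242). The stopper is the wooden knob at scene (336,186) / top (399,222). The small cups are at scene (353,233) and (320,270). I'll check this choice in one crop montage.

```bash
python3 - <<'E'
from h import *
a=load('s0')['image'];b=load('t0')['image']
def c(i,u,v,h): return cv2.resize(i[v-h:v+h,u-h:u+h],(264,264),interpolation=cv2.INTER_CUBIC)
m=np.vstack([np.hstack([c(a,250,282,33),c(a,284,210,33),c(a,336,186,22)]),np.hstack([c(b,172,233,33),c(b,310,195,33),c(b,399,222,22)])])
cv2.imwrite('pics/m0.png',m[:,:,::-1])
E
```

```text
(no output)
```

View pics/m0.png

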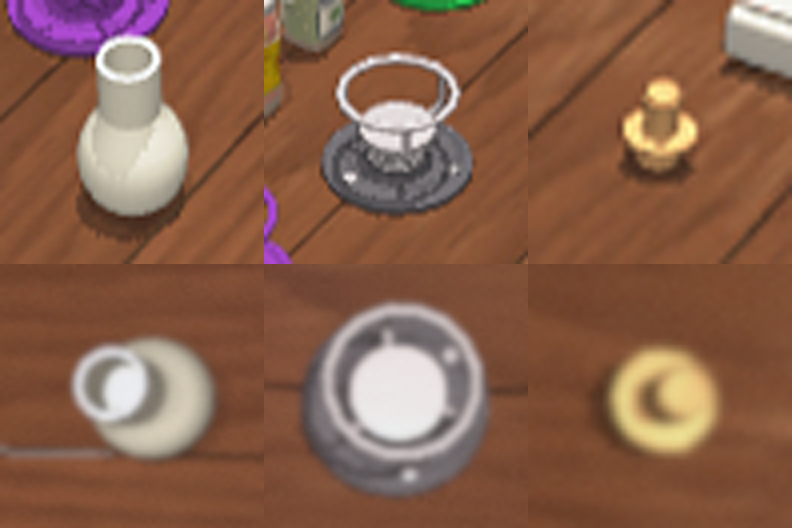

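The montage confirms all three: an open white flask, a grey steel cradle with a white plate, and a wooden stopper standing on its plug. Next I compute positions from colour-mask ellipses in both views.

```bash
python3 - <<'E'
from h import *
a=load('s0');b=load('t0')
def tri(pa,pb):
    c1,r1=ray(a,*pa);c2,r2=ray(b,*pb);A=np.stack([r1,-r2],1);k=np.linalg.lstsq(A,c2-c1,rcond=None)[0]
    p,q=c1+k[0]*r1,c2+k[1]*r2;return (p+q)/2,np.linalg.norm(p-q)
o=-.375
P={'rim':((249+o,264+o),(167+o,230+o),.125),'ring':((284.5+o,199.75+o),(312.2+o,191.5+o),.075),
'plate':((285+.2,177+33),(310.75+o,194+o),.042),'base':((284.2+o,218.2+o),None,.010),
'knob':((336.3-.4,179.3-.4),(403-.4,221.7-.4),.05),'flange':((335.6,185.4),(399.3,222.4),.021)}
for n,(p,q,z) in P.items():
    print(n,'scene',onz(a,*p,z).round(4),'top',onz(b,*q,z).round(4) if q else '',*( [tri(p,q)[0].round(4),round(tri(p,q)[1],4)] if q else []))
# mask ellipses in the top view
hsv=cv2.cvtColor(b['image'],cv2.COLOR_RGB2HSV)
def blob(mask,u,v,z,n):
    k,l,st,ce=cv2.connectedComponentsWithStats(mask.astype(np.uint8)); i=l[v,u]
    cs=max(cv2.findContours((l==i).astype(np.uint8),0,1)[0],key=cv2.contourArea);e=cv2.fitEllipse(cv2.convexHull(cs))
    print(n,i,st[i],ce[i].round(2),'ell',np.round(e[0],2),np.round(e[1],1),onz(b,*e[0],z).round(4))
H,S,V=hsv[...,0].astype(int),hsv[...,1].astype(int),hsv[...,2].astype(int)
blob((S<40)&(V>195),310,194,.042,'plate')
blob((S<60),303,203,.0,'cradle all')
blob((S<90)&(V>120),185,236,.034,'flask all')
blob((V>190)&(S>70)&(H<40),396,222,.021,'stopper')
for n,u,v,z in [('chilli',314,119,.112),('pepper',357,126,.098),('cup0',245,282,.033),('cup1',323,286,.033),('purple',234,180,.05),('green',410,148,.05)]: print(n,onz(b,u,v,z).round(3))
E
```

```text
rim scene [0.4656 0.2735 0.125 ] top [0.4646 0.2697 0.125 ] [0.466  0.2711 0.1225] 0.0026
ring scene [ 0.5768 -0.0653  0.075 ] top [ 0.5739 -0.0662  0.075 ] [ 0.5752 -0.0655  0.0752] 0.003
plate scene [ 0.5668 -0.0566  0.042 ] top [ 0.5741 -0.0648  0.042 ] [ 0.5746 -0.066   0.0328] 0.003
base scene [ 0.5701 -0.054   0.01  ] top 
knob scene [ 0.5106 -0.2903  0.05  ] top [ 0.5084 -0.2938  0.05  ] [ 0.5102 -0.2935  0.0481] 0.0035
flange scene [ 0.5109 -0.2927  0.021 ] top [ 0.5092 -0.2941  0.021 ] [ 0.5102 -0.2938  0.0205] 0.0021
plate 26 [299 182  23  24 426] [310.05 193.71] ell [310.05 193.65] [22.8 23.3] [ 0.574 -0.064  0.042]
cradle all 29 [ 287  172   46   48 1741] [309.67 195.6 ] ell [309.63 195.47] [45.8 48.1] [ 0.5774 -0.0657  0.    ]
flask all 73 [157 218  35  31 834] [174.58 232.36] ell [174.34 232.32] [30.3 35.8] [0.4669 0.2773 0.034 ]Traceback (most recent call last):
  File "<stdin>", line 22, in <module>
  File "<stdin>", line 16, in blob
cv2.error: OpenCV(4.12.0) /io/opencv/modules/imgproc/src/shapedescr.cpp:361: error: (-201:Incorrect size of input array) There should be at least 5 points to fit the ellipse in function 'fitEllipseNoDirect'
```

```bash
python3 -m inch '[[[0,0,-6],[0,0,1.3]],[[0,0,-6],[0,0,1.3]],[[0,0,-6],[0,0,1.3]],[[0,0,-6],[0,0,1.3]],[[0,0,-6],[0,0,1.3]],[[0,0,-6],[0,0,1.3]],[[0,0,-6],[0,0,1.4]],[[0,0,-6],[0,0,1.4]],[[0,0,-6],[0,0,1.4]],[[0,0,-6],[0,0,1.4]]]' 0 30
python3 -m inch '[[[20,-19,0],[0,0,0]],[[40,-37,0],[0,0,0]],[[36,-33,0],[0,0,0]],[[36,-33,0],[0,0,0]],[[36,-33,0],[0,0,0]],[[36,-33,0],[0,0,0]],[[36,-33,0],[0,0,0]],[[36,-33,0],[0,0,0]],[[36,-33,0],[0,0,0]],[[28,-32,0],[0,0,0]]]'
```

```text
time: 1.1
position: [0.1512, -0.6322, 0.3001]
tool_rot: [3.142, -0.002, 0.0]
ft_force: [0.5, -0.7, 0.1]
grip_width: 1.004
time: 2.1
position: [0.4895, -0.3138, 0.3]
tool_rot: [3.142, 0.002, 0.001]
ft_force: [0.7, -0.7, -0.7]
grip_width: 1.002
```

```bash
python3 -m inch '[[[-2,-25,0],[0,0,0]],[[-2,-40,0],[0,0,0]],[[-2,-40,0],[0,0,0]],[[-2,-40,0],[0,0,0]],[[-2,-40,0],[0,0,0]],[[-2,-40,0],[0,0,0]],[[-2,-40,0],[0,0,0]],[[-2,-40,0],[0,0,0]],[[-2,-40,0],[0,0,0]],[[-2,-40,0],[0,0,0]]]'
python3 -m inch '[[[-1,-40,0],[0,0,0]],[[-1,-40,0],[0,0,0]],[[-1,-40,-0],[0,0,0]],[[-1,-40,0],[0,0,0]],[[0,-30,10],[0,0,0]],[[0,-11,20],[0,0,0]],[[0,0,25],[0,0,0]],[[0,0,25],[0,0,0]],[[0,0,15],[0,0,0]],[[0,0,5],[0,0,0]]]'
python3 - <<'E'
from h import *
a=grab('scene','s1');b=grab('top','t1');i=a['image'];j=b['image']
m=np.hstack([cv2.resize(i[190:330,180:320],(400,400),interpolation=2),cv2.resize(j[170:290,110:230],(400,400),interpolation=2)])
cv2.imwrite('pics/m1.png',m[:,:,::-1])
E
```

```text
time: 3.1
position: [0.4669, 0.0707, 0.3001]
tool_rot: [3.141, -0.0, 0.001]
ft_force: [1.0, -0.0, 0.5]
grip_width: 1.002
time: 4.1
position: [0.4625, 0.2694, 0.1982]
tool_rot: [3.141, 0.0, -0.003]
ft_force: [0.5, 0.2, -0.1]
grip_width: 0.999
```

View pics/m1.png

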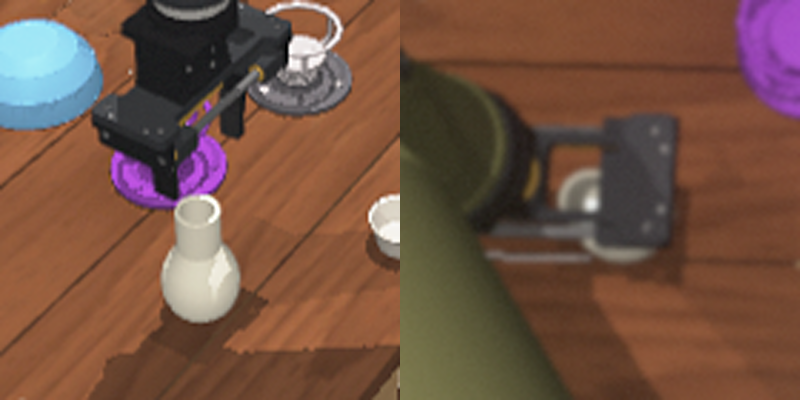

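```bash
python3 - <<'E'
from h import *
a=load('s1');b=load('t1')
print(proj(a,[.4625,.2694,.181]),'tips seen ~(249,247.5)', proj(a,[.4655,.2715,.125]),'rim seen', 180+198/2.857,190+207/2.857)
E
python3 -m inch '[[[1,-1,5],[0,0,0]],[[1,-1,10],[0,0,0]],[[1,0,15],[0,0,0]],[[0,0,15],[0,0,0]],[[0,0,15],[0,0,0]],[[0,0,15],[0,0,0]],[[0,0,10],[0,0,0]],[[0,0,5],[0,0,0]],[[0,0,2],[0,0,0]],[[0,0,1],[0,0,0]]]'
```

```text
[249.79472495 247.21817048] tips seen ~(249,247.5) [249.12841342 263.19098948] rim seen 249.30346517325864 262.45362268113405
time: 5.2
position: [0.4663, 0.2723, 0.1067]
tool_rot: [-3.141, -0.002, -0.001]
ft_force: [0.4, 0.0, -0.3]
grip_width: 1.004
```

```bash
python3 -m inch '[[[0,0,0],[0,0,0]],[[0,0,0],[0,0,0]],[[0,0,0],[0,0,0]],[[0,0,0],[0,0,0]],[[0,0,0],[0,0,0]],[[0,0,0],[0,0,0]],[[0,0,0],[0,0,0]],[[0,0,0],[0,0,0]],[[0,0,0],[0,0,0]],[[0,0,0],[0,0,0]]]' 1 30
python3 -m inch '[[[0,0,-1],[0,0,0]],[[0,0,-3],[0,0,0]],[[0,0,-6],[0,0,0]],[[0,0,-12],[0,0,0]],[[0,0,-18],[0,0,0]],[[0,0,-20],[0,0,0]],[[0,0,-20],[0,0,0]],[[0,0,-20],[0,0,0]],[[0,0,-12],[0,0,0]],[[0,0,-6],[0,0,0]]]'
```

```text
time: 6.2
position: [0.4661, 0.2722, 0.1065]
tool_rot: [-3.141, -0.002, -0.0]
ft_force: [0.3, 1.3, -0.6]
grip_width: 0.479
time: 7.2
position: [0.4665, 0.2725, 0.2262]
tool_rot: [-3.141, -0.002, -0.004]
ft_force: [0.1, 0.0, -3.9]
grip_width: 0.474
```

```bash
python3 -m inch '[[[3,8,-1],[0,0,0]],[[6,20,-2],[0,0,0]],[[11,35,0],[0,0,0]],[[13,40,0],[0,0,0]],[[14,45,0],[0,0,0]],[[14,45,0],[0,0,0]],[[14,45,0],[0,0,0]],[[13,40,0],[0,0,0]],[[11,35,0],[0,0,0]],[[6,18,0],[0,0,0]]]'
python3 -m inch '[[[3,7,0],[0,0,0]],[[0,0,0],[0,0,0]],[[0,0,0],[0,0,0]],[[0,0,0],[0,0,0]],[[0,0,0],[0,0,0]],[[0,0,0],[0,0,0]],[[0,0,0],[0,0,0]],[[0,0,0],[0,0,0]],[[0,0,0],[0,0,0]],[[0,0,0],[0,0,0]]]'
python3 - <<'E'
from h import *
a=grab('scene','s2');b=grab('top','t2');i=a['image'];j=b['image']
m=np.hstack([cv2.resize(i[130:250,225:345],(400,400),interpolation=2),cv2.resize(j[130:250,250:370],(400,400),interpolation=2)])
cv2.imwrite('pics/m2.png',m[:,:,::-1])
p=ctrl.get_state()['position'];print(p,proj(a,p+[0,0,.0185]),proj(b,p+[0,0,.0185]))
E
```

```text
time: 8.2
position: [0.571, -0.0646, 0.2258]
tool_rot: [3.14, -0.008, -0.004]
ft_force: [0.0, -0.8, -2.4]
grip_width: 0.476
time: 9.2
position: [0.5744, -0.0659, 0.2275]
tool_rot: [3.142, 0.001, 0.0]
ft_force: [-0.2, -0.5, -2.4]
grip_width: 0.479
[ 0.5743701  -0.06587912  0.22753226] [285.31807404 153.71815208] [317.72576357 173.99981663]
```

View pics/m2.png

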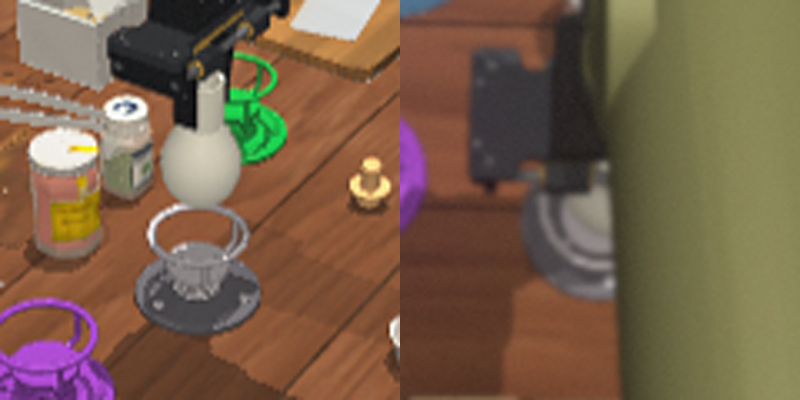

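```bash
python3 - <<'E'
from h import *
a=load('s2');p=np.array([.5744,-.0659,0])
hsv=cv2.cvtColor(a['image'],cv2.COLOR_RGB2HSV)
print('bulb exp',proj(a,p+[0,0,.121+.036]),'ring exp',proj(a,p+[0,0,.0755]))
img=a['image'].astype(int)
for r in (172,176,180,184,188):   # bulb edges
    row=img[r,265:310]; m=(row.min(1)>110)&(row.max(1)-row.min(1)<45); k=np.flatnonzero(m)+265; print(r,k.min(),k.max(),len(k))
for r in (196,199,202): 
    row=img[r,260:312]; m=(row.min(1)>115)&(row.max(1)-row.min(1)<45); print(r,np.flatnonzero(m)+260)
E
```

```text
bulb exp [285.07818444 178.31767894] ring exp [284.87620938 199.40704509]
172 265 295 26
176 269 296 26
180 265 296 26
184 265 295 25
188 277 293 17
196 [270 271 272 296 297]
199 [269 270 271 295 298]
202 [270 271 295 297 298]
```

```bash
python3 -m inch '[[[1.5,-1.4,2],[0,0,0]],[[0,0,5],[0,0,0]],[[0,0,8],[0,0,0]],[[0,0,10],[0,0,0]],[[0,0,10],[0,0,0]],[[0,0,10],[0,0,0]],[[0,0,10],[0,0,0]],[[0,0,6],[0,0,0]],[[0,0,3],[0,0,0]],[[0,0,1],[0,0,0]]]'
python3 -m inch '[[[0,0,1],[0,0,0]],[[0,0,1],[0,0,0]],[[0,0,1],[0,0,0]],[[0,0,1],[0,0,0]],[[0,0,1],[0,0,0]],[[0,0,1],[0,0,0]],[[0,0,1],[0,0,0]],[[0,0,1],[0,0,0]],[[0,0,1],[0,0,0]],[[0,0,0],[0,0,0]]]'
python3 - <<'E'
from h import *
a=grab('scene','s3');i=a['image']
cv2.imwrite('pics/m3.png',cv2.resize(i[140:240,235:335],(600,600),interpolation=2)[:,:,::-1])
E
```

```text
time: 10.3
position: [0.5758, -0.0644, 0.1622]
tool_rot: [-3.142, -0.002, 0.0]
ft_force: [0.7, -0.3, -3.0]
grip_width: 0.48
time: 11.3
position: [0.5758, -0.0645, 0.1533]
tool_rot: [3.142, 0.001, -0.0]
ft_force: [-0.5, -0.3, -3.5]
grip_width: 0.478
```

View pics/m3.png

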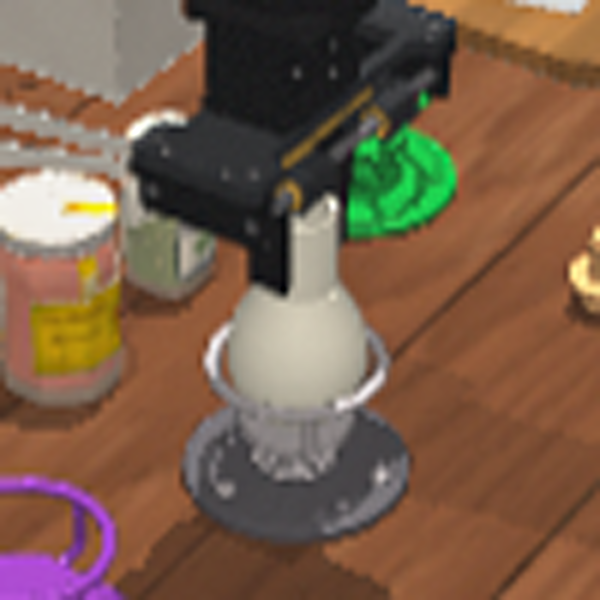

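The bulb is centred in the ring: ring edges at crop x 205–388, bulb edges at 228–366. I'll lower it the last few mm and watch the force.

```bash
python3 -m inch '[[[0,0,1],[0,0,0]],[[0,0,1],[0,0,0]],[[0,0,1],[0,0,0]],[[0,0,0.5],[0,0,0]],[[0,0,0.5],[0,0,0]],[[0,0,0.3],[0,0,0]],[[0,0,0.3],[0,0,0]],[[0,0,0],[0,0,0]],[[0,0,0],[0,0,0]],[[0,0,0],[0,0,0]]]'
```

```text
time: 12.35
position: [0.5759, -0.0644, 0.1489]
tool_rot: [3.142, 0.002, 0.0]
ft_force: [-0.5, -0.9, -3.4]
grip_width: 0.478
```

```bash
python3 -m inch '[[[0,0,0.4],[0,0,0]],[[0,0,0.4],[0,0,0]],[[0,0,0.4],[0,0,0]],[[0,0,0.4],[0,0,0]],[[0,0,0],[0,0,0]],[[0,0,0],[0,0,0]],[[0,0,0],[0,0,0]],[[0,0,0],[0,0,0]],[[0,0,0],[0,0,0]],[[0,0,0],[0,0,0]]]'
```

```text
time: 13.35
position: [0.5761, -0.0644, 0.1474]
tool_rot: [3.142, 0.002, 0.001]
ft_force: [-0.2, -0.4, 3.9]
grip_width: 0.478
```

Contact is confirmed: the force went from −3.4 to +3.9 N. Now I release and lift clear.

```bash
python3 -m inch '[[[0,0,-0.3],[0,0,0]],[[0,0,0],[0,0,0]],[[0,0,0],[0,0,0]],[[0,0,0],[0,0,0]],[[0,0,0],[0,0,0]],[[0,0,0],[0,0,0]],[[0,0,0],[0,0,0]],[[0,0,0],[0,0,0]],[[0,0,0],[0,0,0]],[[0,0,0],[0,0,0]]]' 0
python3 -m inch '[[[0,0,-2],[0,0,0]],[[0,0,-5],[0,0,0]],[[0,0,-10],[0,0,0]],[[0,0,-15],[0,0,0]],[[0,0,-20],[0,0,0]],[[0,0,-20],[0,0,0]],[[0,0,-20],[0,0,0]],[[0,0,-15],[0,0,0]],[[0,10,-8],[0,0,0]],[[0,20,-5],[0,0,0]]]'
python3 -m inch '[[[-9,30,0],[0,0,0]],[[-9,30,0],[0,0,0]],[[-9,30,0],[0,0,0]],[[-9,30,0],[0,0,0]],[[-9,30,0],[0,0,0]],[[-9,25,0],[0,0,0]],[[-9,22,0],[0,0,0]],[[-3,2,0],[0,0,0]],[[0,0,0],[0,0,0]],[[0,0,0],[0,0,0]]]'
python3 - <<'E'
from h import *
a=grab('scene','s4');b=grab('top','t4');i=a['image'];j=b['image']
m=np.hstack([cv2.resize(i[130:250,225:345],(400,400),interpolation=2),cv2.resize(j[130:250,250:370],(400,400),interpolation=2)])
cv2.imwrite('pics/m4.png',m[:,:,::-1])
E
```

```text
time: 14.35
position: [0.5759, -0.0644, 0.1477]
tool_rot: [3.141, 0.002, 0.0]
ft_force: [0.8, -0.2, -0.6]
grip_width: 0.997
time: 15.35
position: [0.5763, -0.0934, 0.2691]
tool_rot: [3.141, 0.007, 0.003]
ft_force: [-0.4, 0.2, 0.2]
grip_width: 1.0
time: 16.35
position: [0.5106, -0.2919, 0.2677]
tool_rot: [-3.141, -0.004, -0.0]
ft_force: [-0.2, -0.3, 0.7]
grip_width: 0.997
```

View pics/m4.png

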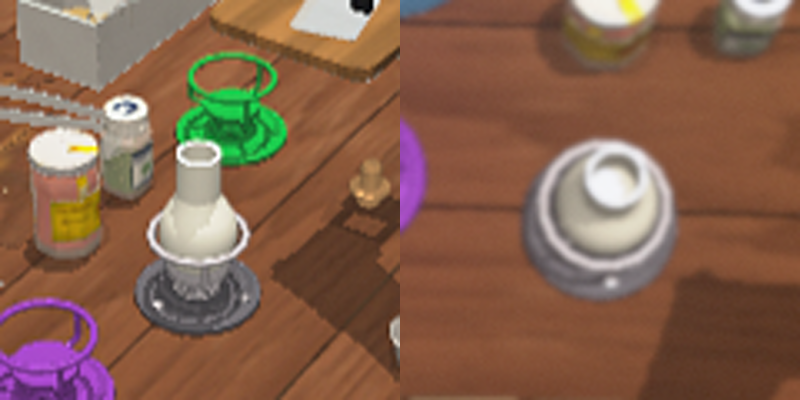

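The flask stands upright in the ring, rim at scene (285,176) / top (314,184). Now I go down on the stopper and grip it, and check the rim position.

```bash
python3 - <<'E'
from h import *
a=load('s4');b=load('t4')
print(onz(a,284.7,175.6,.167),onz(b,314.2,183.7,.167))
hb=cv2.cvtColor(b['image'],cv2.COLOR_RGB2HSV).astype(int)
for d,(u,v),n in((a,(285,176),'s'),(b,(314,184),'t')):
    im=d['image'].astype(int);m=((im.min(2)>170)&(im.max(2)-im.min(2)<22)).astype(np.uint8)
    m2=np.zeros_like(m);m2[v-9:v+12,u-12:u+13]=m[v-9:v+12,u-12:u+13]
    print(n);print('\n'.join(''.join('.#'[x] for x in r) for r in m2[v-10:v+13,u-13:u+14]))
E
python3 -m inch '[[[0,1,6],[0,0,0]],[[0,0,12],[0,0,0]],[[0,0,20],[0,0,0]],[[0,0,25],[0,0,0]],[[0,0,25],[0,0,0]],[[0,0,25],[0,0,0]],[[0,0,20],[0,0,0]],[[0,0,12],[0,0,0]],[[0,0,6],[0,0,0]],[[0,0,4],[0,0,0]]]'
python3 -m inch '[[[0,0,8],[0,0,0]],[[0,0,10],[0,0,0]],[[0,0,12],[0,0,0]],[[0,0,12],[0,0,0]],[[0,0,12],[0,0,0]],[[0,0,8],[0,0,0]],[[0,0,5],[0,0,0]],[[0,0,2],[0,0,0]],[[0,0,0],[0,0,0]],[[0,0,0],[0,0,0]]]'
```

```text
[ 0.57554589 -0.06538455  0.167     ] [ 0.57192832 -0.06489076  0.167     ]
s
...........................
...........................
...........................
...........................
...........................
...........................
...........................
.........########..........
......###........##........
......##.........##........
......##..........#........
......###........##........
.......###########.........
........#########..........
...........................
...........................
...........................
...........................
...........................
...........................
...........................
...........................
...........................
t
...........................
.####..###############.....
.##...######....######.....
.....#####........#####....
....#####..........#####...
....####............#####..
....##########......######.
....###########......#####.
....############.....#####.
....#############....####..
....#############...#####..
.....#############.#####...
.....###################...
......#################....
......#################....
.......###############.....
........#############......
..........########.........
...........................
...........................
...........................
...........................
...........................
time: 17.45
position: [0.5102, -0.2944, 0.1123]
tool_rot: [-3.142, -0.002, -0.0]
ft_force: [0.3, 0.8, 0.7]
grip_width: 1.0
time: 18.45
position: [0.5105, -0.2947, 0.0441]
tool_rot: [3.141, 0.001, 0.001]
ft_force: [0.0, -0.3, 0.6]
grip_width: 1.003
```

```bash
python3 -m inch '[[[0,0,1],[0,0,0]],[[0,0,0],[0,0,0]],[[0,0,0],[0,0,0]],[[0,0,0],[0,0,0]],[[0,0,0],[0,0,0]],[[0,0,0],[0,0,0]],[[0,0,0],[0,0,0]],[[0,0,0],[0,0,0]],[[0,0,0],[0,0,0]],[[0,0,0],[0,0,0]]]' 1 50
python3 -m inch '[[[0,0,-5],[0,0,0]],[[0,0,-15],[0,0,0]],[[0,0,-25],[0,0,0]],[[0,0,-30],[0,0,0]],[[0,0,-30],[0,0,0]],[[0,0,-30],[0,0,0]],[[0,0,-30],[0,0,0]],[[0,0,-15],[0,0,0]],[[0,0,-8],[0,0,0]],[[0,0,-2],[0,0,0]]]'
python3 - <<'E'
from h import *
a=grab('scene','s5');i=a['image'];p=ctrl.get_state()['position'];u,v=proj(a,p).astype(int);print(p,u,v)
cv2.imwrite('pics/m5.png',cv2.resize(i[v-30:v+40,u-35:u+35],(500,500),interpolation=2)[:,:,::-1])
E
```

```text
time: 19.45
position: [0.5101, -0.2945, 0.0426]
tool_rot: [3.142, 0.002, -0.0]
ft_force: [-0.1, 0.9, -1.2]
grip_width: 0.241
time: 20.45
position: [0.5102, -0.2945, 0.2332]
tool_rot: [3.141, 0.002, 0.001]
ft_force: [-0.1, -0.4, -1.4]
grip_width: 0.238
[ 0.50987257 -0.29443232  0.23247439] 340 131
```

View pics/m5.png

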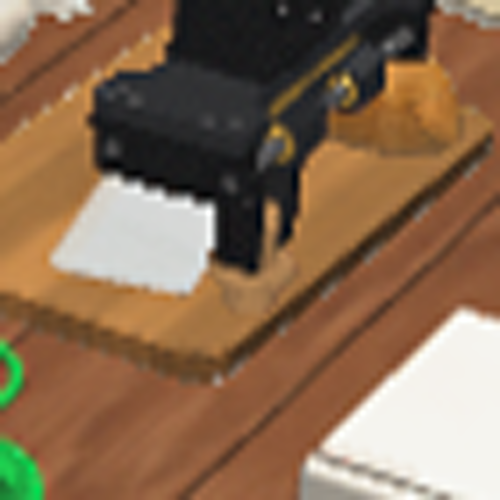

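The stopper hangs upright in the jaws (flange at crop (255,285), opening about 21 mm). I carry it over the rim.

```bash
python3 -m inch '[[[2,-8,-3],[0,0,0]],[[5,-18,-6],[0,0,0]],[[8,-28,-6],[0,0,0]],[[9,-32,-5],[0,0,0]],[[9,-32,0],[0,0,0]],[[9,-32,0],[0,0,0]],[[9,-32,0],[0,0,0]],[[7,-26,0],[0,0,0]],[[5,-15,0],[0,0,0]],[[2,-6.5,0],[0,0,0]]]'
python3 -m inch '[[[0,0,4],[0,0,0]],[[0,0,8],[0,0,0]],[[0,0,8],[0,0,0]],[[0,0,8],[0,0,0]],[[0,0,4],[0,0,0]],[[0,0,2],[0,0,0]],[[0,0,1],[0,0,0]],[[0,0,0],[0,0,0]],[[0,0,0],[0,0,0]],[[0,0,0],[0,0,0]]]'
python3 - <<'E'
from h import *
a=grab('scene','s6');b=grab('top','t6');i=a['image'];j=b['image']
m=np.hstack([cv2.resize(i[135:205,250:320],(400,400),interpolation=2),cv2.resize(j[150:220,280:350],(400,400),interpolation=2)])
cv2.imwrite('pics/m6.png',m[:,:,::-1])
p=ctrl.get_state()['position'];print(p,proj(a,p-[0,0,.0426]),proj(a,[.575,-.065,.167]))
E
```

```text
time: 21.5
position: [0.5749, -0.0603, 0.2525]
tool_rot: [-3.14, -0.01, 0.001]
ft_force: [-0.7, -1.0, -0.2]
grip_width: 0.234
time: 22.5
position: [0.5751, -0.0649, 0.2179]
tool_rot: [3.141, 0.002, 0.001]
ft_force: [-0.1, 0.1, -0.4]
grip_width: 0.236
[ 0.57497444 -0.06491689  0.21782917] [284.79258198 173.50933103] [284.7802223  175.71472291]
```

View pics/m6.png

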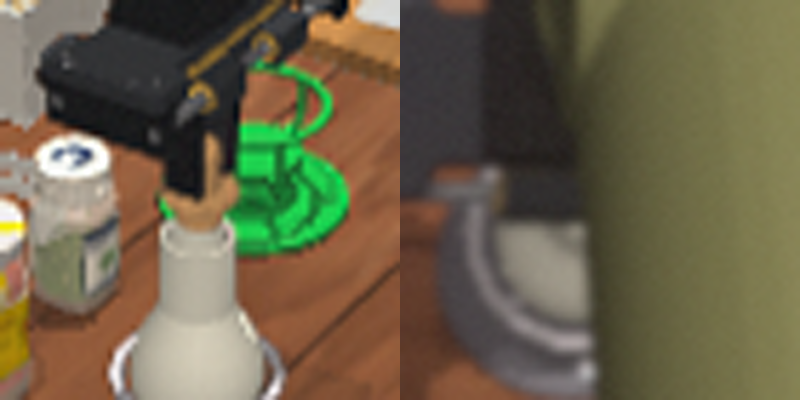

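The plug sits just over the mouth and about 0.6 px right of the neck axis. I correct by about 1.5 mm and go down watching the force.

```bash
python3 -m inch '[[[1.2,-0.7,0],[0,0,0]],[[0,0,2],[0,0,0]],[[0,0,2],[0,0,0]],[[0,0,2],[0,0,0]],[[0,0,2],[0,0,0]],[[0,0,2],[0,0,0]],[[0,0,1],[0,0,0]],[[0,0,1],[0,0,0]],[[0,0,0],[0,0,0]],[[0,0,0],[0,0,0]]]'
```

```text
time: 23.6
position: [0.5761, -0.0643, 0.2057]
tool_rot: [3.141, 0.001, 0.0]
ft_force: [-0.6, 0.4, -0.6]
grip_width: 0.237
```

No contact 4 mm below rim level, so the plug is in the bore. I continue.

```bash
python3 -m inch '[[[0,0,2],[0,0,0]],[[0,0,2],[0,0,0]],[[0,0,2],[0,0,0]],[[0,0,1],[0,0,0]],[[0,0,1],[0,0,0]],[[0,0,1],[0,0,0]],[[0,0,1],[0,0,0]],[[0,0,0],[0,0,0]],[[0,0,0],[0,0,0]],[[0,0,0],[0,0,0]]]' - 60
python3 -m inch '[[[0,0,0.5],[0,0,0]],[[0,0,0.5],[0,0,0]],[[0,0,0.5],[0,0,0]],[[0,0,0.5],[0,0,0]],[[0,0,0.5],[0,0,0]],[[0,0,0.5],[0,0,0]],[[0,0,0],[0,0,0]],[[0,0,0],[0,0,0]],[[0,0,0],[0,0,0]],[[0,0,0],[0,0,0]]]'
```

```text
time: 24.6
position: [0.5761, -0.0642, 0.1957]
tool_rot: [3.141, 0.002, 0.0]
ft_force: [-0.1, 1.2, -0.9]
grip_width: 0.235
time: 25.6
position: [0.5762, -0.0643, 0.1928]
tool_rot: [3.141, 0.001, 0.0]
ft_force: [-0.2, 0.7, 3.5]
grip_width: 0.237
```

```bash
python3 -m inch '[[[0,0,1],[0,0,0]],[[0,0,1],[0,0,0]],[[0,0,1],[0,0,0]],[[0,0,1],[0,0,0]],[[0,0,1],[0,0,0]],[[0,0,1],[0,0,0]],[[0,0,1],[0,0,0]],[[0,0,1],[0,0,0]],[[0,0,0],[0,0,0]],[[0,0,0],[0,0,0]]]'
python3 -m inch '[[[0,0,1],[0,0,0]],[[0,0,1],[0,0,0]],[[0,0,1],[0,0,0]],[[0,0,1],[0,0,0]],[[0,0,1],[0,0,0]],[[0,0,1],[0,0,0]],[[0,0,0.5],[0,0,0]],[[0,0,0],[0,0,0]],[[0,0,0],[0,0,0]],[[0,0,0],[0,0,0]]]'
```

```text
time: 26.6
position: [0.5763, -0.0643, 0.1851]
tool_rot: [3.141, 0.002, 0.001]
ft_force: [-1.7, 0.3, 7.2]
grip_width: 0.236
time: 27.6
position: [0.5766, -0.0644, 0.1792]
tool_rot: [3.141, 0.001, 0.002]
ft_force: [-1.5, 0.4, 7.6]
grip_width: 0.239
```

```bash
python3 -m inch '[[[0,0,0.5],[0,0,0]],[[0,0,0.5],[0,0,0]],[[0,0,0.5],[0,0,0]],[[0,0,0.5],[0,0,0]],[[0,0,0.5],[0,0,0]],[[0,0,0.5],[0,0,0]],[[0,0,0],[0,0,0]],[[0,0,0],[0,0,0]],[[0,0,0],[0,0,0]],[[0,0,0],[0,0,0]]]'
python3 - <<'E'
from h import *
a=grab('scene','s7');i=a['image']
m=np.hstack([cv2.resize(load('s4')['image'][160:240,245:325],(400,400),interpolation=2),cv2.resize(i[160:240,245:325],(400,400),interpolation=2)])
cv2.imwrite('pics/m7.png',m[:,:,::-1])
E
```

```text
time: 28.6
position: [0.5772, -0.0647, 0.1775]
tool_rot: [3.14, 0.001, 0.005]
ft_force: [-1.8, -1.2, 14.9]
grip_width: 0.238
```

View pics/m7.png

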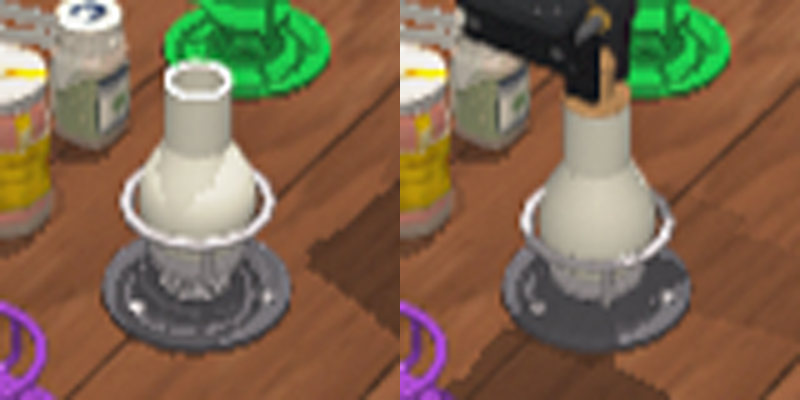

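The ring has dropped about 4 px (roughly 15 mm). The stopper flange sits on the rim and the flask is upright. The force has risen steeply to 14.9 N, which means it is on the stop.

```bash
python3 -m inch '[[[0,0,0.3],[0,0,0]],[[0,0,0],[0,0,0]],[[0,0,0],[0,0,0]],[[0,0,0],[0,0,0]],[[0,0,0],[0,0,0]],[[0,0,0],[0,0,0]],[[0,0,0],[0,0,0]],[[0,0,0],[0,0,0]],[[0,0,0],[0,0,0]],[[0,0,0],[0,0,0]]]'
python3 -c "
from bench import close_job
print(close_job())"
```

```text
time: 29.65
position: [0.5773, -0.0647, 0.1774]
tool_rot: [3.14, 0.001, 0.005]
ft_force: [-2.6, -0.4, 13.9]
grip_width: 0.235
the job is handed in; nothing more can be done
None
```

I stood the open flask in the steel ring cradle and let go of it. Then I put the wooden stopper into its mouth and pressed it down until the ring hit its stop. I handed the job in at 29.7 s with the stopper still gripped at 60 N and held down; the hand-in gives no verdict.

- **Ring travel:** the tool went down about 16 mm after the stopper touched the rim. The force then jumped from about 7.6 N to 14–15 N, which fits the stop. The last picture shows the ring about 15 mm lower than before.
- **Flask and stopper:** the same picture shows the flask upright in the ring and the stopper's flange on the rim.
- **Jars and cups:** I made no contact with them. The chilli jar and pepper show no movement in the crops; I did not check the dip cups again at the end.
- **Disagreement:** the two cameras differed by about 2–4 mm on positions. I used values between the two, and both fits went in without resistance. A small sideways force of about 2.6 N remained on the tool at the end.

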